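Draw a cast brass lug from a tilted die

TASK

Lift the brass lug casting out of the cavity of the tilted steel die and stand it upright, base down and wholly on top, on the orange block; set it down rather than letting it fall. A sliding catch in the die may still hold the casting: you only find out by pulling, so do not wrench it, and slide the red grip away from the cavity if it is caught. Leave the other things on the bench where they are.

Things in the scene. Friction and masses are not known exactly. Their poses are not given: they have to be found in the camera images.
- die: Dark steel die block 120 (x) x 170 (y) x 32 mm (z), fixed on a grey stand that tilts it 30 degrees about its y axis: the face looks up and to the robot's right, the -x edge is low. Yaw 63 to 97 degrees. Origin at the centre of its underside; y runs level across the face; z is square to the face (at z = 32 mm) and is the way the casting must be drawn.
- cavity (a point): Centre of the cavity's mouth in the die face (die x = 0, y = -35, z = 32 mm). Cavity 63 (x) x 51 (y) mm, 20 mm deep, straight walls: the casting has 1.5 mm of play on each side.
- casting: Brass lug casting, about 250 g: base 60 (x) x 48 (y) x 20 mm (z); on it a lug to grip, 32 mm long (x), 12 mm thick (y, 14 at the hole's boss), flat faces square to y, from z = 20 to the round top at 56 mm. Origin under the base's centre. Starts base down in the cavity, axes along the die's, base top flush with the die face. The base's +y side has a slot the catch can enter.
- catch: Sliding catch on the die face beside the cavity (+y). Red grip 34 (x) x 12 (y) mm, 5 to 34 mm above the face: pinch it across y. Origin on the face under the grip, axes as the die's. Slides 24 mm against 2 N, origin from die y = 31 to 55 mm; at the stop away from the cavity (+y) it is free. Guide rails 6 mm high run along y, 27 mm to each side of it.
- tongue (a point): Middle of the catch's hidden tongue inside the die. Far enough in, it sits in the casting's slot; how far is not marked, and the catch starts anywhere from die y = 31 to 53 mm. A caught casting rises only 1 to 3 mm and stops dead. A pull of 15 N is plenty to tell; 60 N on the tongue is wrenching.
- orange_block: Orange painted wooden block, 125 (x) x 165 (y) x 22 mm (z), fixed on the bench. Origin at the centre of its underside; the casting is to stand on its top, z = 22 mm.
- oil_can: Bystander: white plastic oil can with red spout, 54 mm wide, 173 mm high; origin under its centre.
- glue_tin: Bystander: round pale grey tin with a white lid, 67 mm wide, 59 mm high; origin under its centre.
- marker: Bystander: black marker pen, 133 mm long along its y, 15 mm thick, lying near the bench's front edge; origin under its centre.
- caliper: Bystander: steel caliper, 205 mm long along its y, 68 mm wide, 9 mm high, lying near the bench's front edge; origin under its centre.
Mind the look-alikes: they are no part of the job. There is more than one size of the orange_block; the one meant has the size given above.

How it is judged:
By the outcome, as a careful person would: the job done as asked, in the order asked, and still so for the second after the job is handed in, with the robot touching nothing.
It also fails if it takes over 67 s, if anything falls off the work surface, if the arm or the gripper's body presses on something with over 40 N, if the wrist force passes 120 N, or if a joint passes its speed limit or range.

ROBOT

A 6-joint arm with a two-finger parallel gripper is mounted at the origin on a cart in front of the work surface, level with it; the furniture and walls round the work are solid. World frame = base frame: x ahead of the robot, y to its left, z up, the work surface at z = 0. Lengths are in m, angles in rad, forces in N, time in s.
With the tool pointing down it reaches from about 0.275 to 0.75 m from the base axis. Payload 10.2 kg.
Tool frame: the origin (TCP) lies midway between the tips of the shut fingers; the grasp point (between the pads) lies 19 mm behind it (env.hold_point_z is the distance from the TCP to the grasp point, in m); z points along the fingers, y is the line along which they close (so a half turn about z gives the same grasp; the last joint's range is limited). The gripper opens to 85 mm and grips with 20 to 120 N. Pads are 22 mm wide; open, the fingers measure 114 mm over their backs; the gripper's body (76 mm by 85 mm) begins 54 mm behind the grasp point. The pads swing forward as they close: fully open they stand 13 mm farther back than shut.
Start: joints at [0.992, 0.313, 1.498, -0, 1.331, -0.223], TCP at [0.183, 0.492, 0.231] pointing down, gripper open.
Joint ranges: [-2.94, 2.94], [-0.97, 2.17], [0.19, 2.56], [-1.23, 4.37], [0.02, 3.11], [-2.88, 2.88]. Speed limits (rad/s): [2.39, 2.39, 3.01, 3.14, 3.14, 3.14].

INTERFACE

Orientations are given as a unit quaternion [x, y, z, w].
In Python, from bench import env, kinematics, monitor, eyes, job gives the robot as it stands. The module is installed in compiled form; this text tells all that it offers. Calls block until the motion is done:
- env.reach(position, orientation): joint-space move of the TCP to a pose.
- env.movel(position, velocity=0.15, frame=None, guard=None): straight line of the TCP; frame=None keeps the orientation; velocity is the mean speed in m/s. With guard (N) it stops when the force on the tool has changed by that much, and returns True; else False.
- env.set_joints(angles): joint-space move.
- env.release() and env.close_gripper(effort=None): open the fingers fully, or close them until they stop; effort is the grip in N (None keeps the last).
- env.hold(seconds).
- kinematics.ik(position, orientation): joint angles nearest the present ones, or None.
- monitor.sense(): the state.
- eyes.grab_frame(name): name is "side" or "top" or "wrist"; returns a dict with "frame" (400x640x3 uint8, red, green, blue), "mtx" (3x3 intrinsics, pixels), "view" (4x4, takes a point from world to camera coordinates). Camera axes: x right, y down, z forward; pixel columns grow to the right and rows downward; lengths in m; the calibration is good to about 2 mm. A picture is of the moment at which its call begins. There is no depth.
A pose or a line that the arm cannot do raises env.MotionError and nothing moves.
- job.hand_in(): hands the job in; it is judged then, once.
The state is a dict: "clock": time; "joints": joint angles; "qvel": joint speeds; "joint_efforts": joint torques, N m; "position": TCP position; "ee_rot": TCP orientation; "contact_force": force on the tool from outside, world axes, zero at the start; "ft_torque": the same for the moment, N m; "finger_gap": opening from 0.0 (shut) to 1.0 (fully open); "gripper_force": force on a finger pad.
Only numpy, scipy, OpenCV 4.12 (cv2) and the standard library are available. Lean on these libraries where they do the work, as an engineer would, in place of code of your own. Each camera call takes 0.05 s, during which the arm holds its last target. There are 200 camera calls.

## Working session

There is one attempt and no reset: what is moved stays moved. The work goes in short steps, each a Python script; the robot and the scene stay as the last script left them, time stands still between calls to the robot, and variables do not carry over. Pictures are saved under pics/ and viewed, at most 10 in all, crops included, and the job is handed in when it is done.

```bash
mkdir -p pics
python3 - <<'E'
from bench import env,kinematics,monitor,eyes,job
import cv2,numpy as np,pickle
fs={n:eyes.grab_frame(n) for n in("side","top","wrist")}
pickle.dump(fs,open('f0.pkl','wb'))
for n in fs: cv2.imwrite(f'pics/{n}0.png',fs[n]["frame"][:,:,::-1]); print(n,np.round(fs[n]["mtx"],1).tolist(),np.round(fs[n]["view"],3).tolist())
print(monitor.sense())
E
```

```text
side [[481.2, 0.0, 311.6], [0.0, 481.2, 201.2], [0.0, 0.0, 1.0]] [[-0.984, -0.176, -0.019, 0.536], [-0.089, 0.582, -0.808, 0.203], [0.154, -0.794, -0.589, 1.528], [0.0, 0.0, 0.0, 1.0]]
top [[424.8, 0.0, 308.5], [0.0, 424.8, 196.4], [0.0, 0.0, 1.0]] [[-0.027, -1.0, -0.001, -0.121], [-0.99, 0.026, -0.139, 0.586], [0.139, -0.003, -0.99, 1.61], [0.0, 0.0, 0.0, 1.0]]
wrist [[301.1, 0.0, 316.9], [0.0, 301.1, 203.4], [0.0, 0.0, 1.0]] [[0.348, 0.937, -0.001, -0.525], [0.889, -0.33, 0.318, -0.041], [0.297, -0.111, -0.948, 0.381], [0.0, 0.0, 0.0, 1.0]]
{'clock': 0.15, 'joints': array([ 9.91589428e-01,  3.13364564e-01,  1.49822879e+00,  2.40314745e-05,
        1.33101732e+00, -2.23426082e-01]), 'qvel': array([ 0.00158535, -0.00166466, -0.00409463, -0.00038934,  0.00151162,
       -0.00097414]), 'joint_efforts': array([ 1.73244203e-03, -4.12369752e+01, -2.59798640e+01, -1.09783682e-04,
        3.27651323e-03, -3.24543225e-05]), 'position': array([0.1827847 , 0.49195732, 0.23085721]), 'ee_rot': array([ 1.76956459e-01,  9.84218549e-01, -4.64004896e-04, -2.09576378e-04]), 'contact_force': array([-0.12498839,  0.27170808,  0.72902581]), 'ft_torque': array([ 0.02872415, -0.02845118,  0.03877094]), 'gripper_force': 0.0, 'finger_gap': 0.998044893100424}
```

View pics/top0.png

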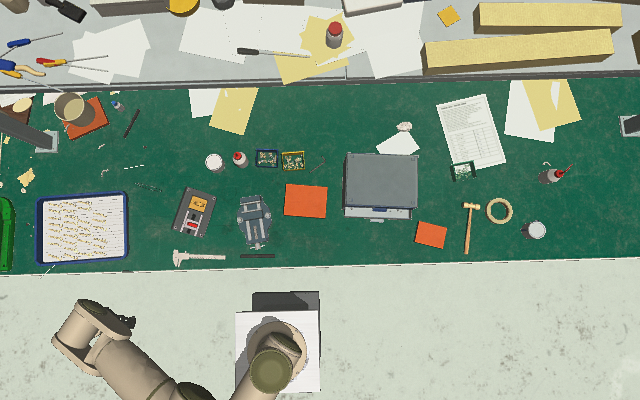

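View pics/side0.png

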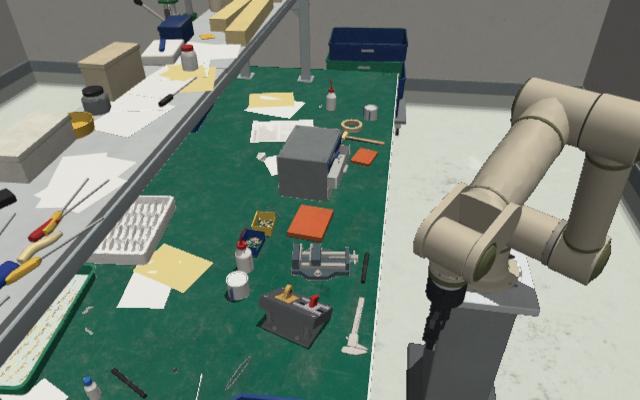

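The die is at top (192,212) and side (295,312). The orange candidates in the top view are (306,200), about 43x33 px or 165x125 mm, which fits; (431,235), which is smaller; and (85,118), under a tin. I'll check the choice in enlarged crops.

Run:
```python
import pickle,cv2,numpy as np
f=pickle.load(open('f0.pkl','rb'))
c=lambda n,x,y,w,h,s:cv2.resize(f[n]["frame"][y:y+h,x:x+w,::-1],None,fx=s,fy=s,interpolation=cv2.INTER_CUBIC)
a=c('top',165,180,50,60,8);b=c('side',250,275,90,75,5)  # 400x480 ; 450x375
b=cv2.resize(b,(400,333)) if 0 else b
cv2.imwrite('pics/dieTop.png',np.hstack([a,cv2.copyMakeBorder(c('side',250,277,80,72,5),0,120,0,0,cv2.BORDER_CONSTANT)]))
cv2.imwrite('pics/ow.png',np.vstack([np.hstack([c('top',275,175,60,50,5),c('side',280,200,60,50,5)]),cv2.resize(f['wrist']["frame"][:,:,::-1],(600,375))[0:340]]))
```

```text
(no output)
```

View pics/dieTop.png

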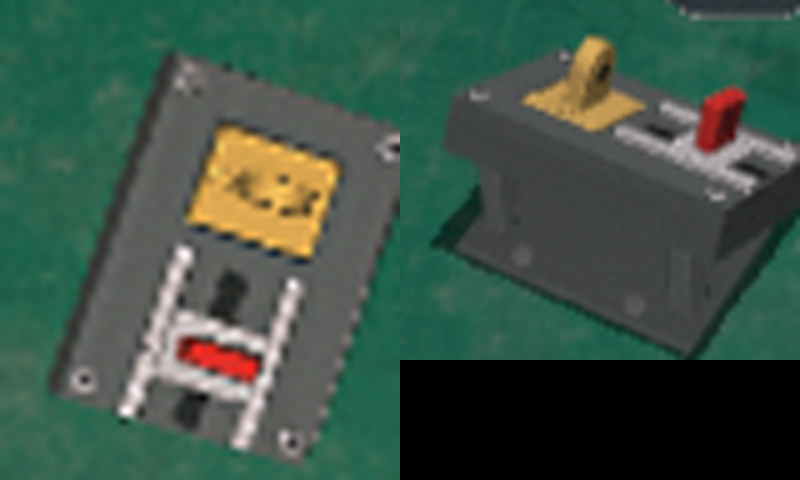

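View pics/ow.png

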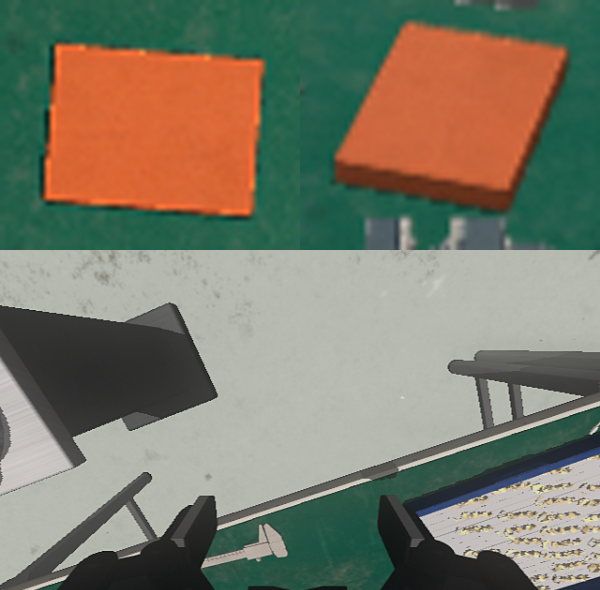

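```bash
cat > h.py <<'E'
import numpy as np,cv2,pickle
from scipy.optimize import least_squares
from scipy.spatial.transform import Rotation as R
def proj(f,P):
    P=np.atleast_2d(P); c=P@f["view"][:3,:3].T+f["view"][:3,3]; u=c@f["mtx"].T; return u[:,:2]/u[:,2:]
def dieR(yaw): return R.from_euler('z',yaw)*R.from_euler('y',-np.pi/6)
def ray(f,px,z):
    d=np.linalg.inv(f["mtx"])@[*px,1]; V=f["view"]; o=-V[:3,:3].T@V[:3,3]; d=V[:3,:3].T@d; return o+d*(z-o[2])/d[2]
E
python3 - <<'E'
from h import *
from bench import kinematics,monitor
f=pickle.load(open('f0.pkl','rb'))
T=lambda a,b:(np.array([a,b])+.5)/8-.5+[165,180]
S=lambda a,b:(np.array([a,b])+.5)/5-.5+[250,277]
obs=[('top',T(222,124),(30,-59,32)),('top',T(342,165),(-30,-59,32)),('top',T(308,259),(-30,-11,32)),('top',T(188,220),(30,-11,32)),
('top',T(180,55),(60,-85,32)),('top',T(65,395),(60,85,32)),('top',T(305,463),(-60,85,32)),
('side',S(122,98),(30,-59,32)),('side',S(200,131),(30,-11,32)),('side',S(245,105),(-30,-11,32)),('side',S(55,92),(60,-85,32)),('side',S(322,203),(60,85,32)),
('side',S(200,38),(0,-35,68)),('top',T(218,360),(0,'c',66)),('side',S(328,95),(0,'c',66))]
def res(p):
    r=[]
    for n,px,m in obs:
        m=np.array([p[4] if k=='c' else k/1000 for k in m]); r.append(proj(f[n],dieR(p[3]).apply(m)+p[:3])[0]-px)
    return np.array(r)
s=least_squares(lambda p:res(p).ravel(),[.53,.28,.05,1.3,.04],loss='soft_l1')
print(np.round(s.x,4),np.degrees(s.x[3]));print(np.round(res(s.x),1).tolist())
np.save('die.npy',s.x)
# orange
Ot=lambda a,b:(np.array([a,b])+.5)/5-.5+[275,175]
Os=lambda a,b:(np.array([a,b])+.5)/5-.5+[280,200]
W=np.array([ray(f['top'],Ot(*q),.022) for q in((57,44),(264,60),(252,215),(44,199))])
W2=np.array([ray(f['side'],Os(*q),.022) for q in((109,21),(269,48),(214,193),(36,161))])
for w in(W,W2): print(np.round(w[:,:2],3).tolist(),w.mean(0).round(4),[round(float(np.linalg.norm(w[i]-w[i-1])),3) for i in range(4)])
st=monitor.sense();V=f['wrist']['view'];Rt=R.from_quat(st['ee_rot']).as_matrix()
print('cam in tool',Rt.T@(-V[:3,:3].T@V[:3,3]-st['position']),(V[:3,:3]@Rt).round(3).tolist())
p=s.x;Rd=dieR(p[3])
for k in(0,180):
    q=(Rd*R.from_euler('x',180,degrees=True)*R.from_euler('z',k,degrees=True)).as_quat()
    for h in(0.02,.1,.2):
      for y in(-.035,.055): print(k,h,y,kinematics.ik(Rd.apply([0,y,.032+h])+p[:3],q))
E
```

```text
[0.5348 0.3132 0.0382 1.2452 0.0475] 71.34245429461457
[[0.1, -0.1], [-0.1, -0.2], [0.1, -0.1], [0.2, -0.1], [0.1, -0.6], [-0.8, 0.1], [-0.3, 0.5], [0.0, -0.2], [-0.7, -0.6], [0.2, -0.5], [-0.1, 0.2], [1.2, 0.9], [-0.2, 0.4], [1.0, 0.3], [-0.0, -0.0]]
[[0.639, -0.049], [0.622, -0.212], [0.5, -0.198], [0.517, -0.036]] [ 0.5693 -0.1239  0.022 ] [0.123, 0.164, 0.123, 0.163]
[[0.619, -0.208], [0.498, -0.193], [0.512, -0.028], [0.638, -0.042]] [ 0.5669 -0.1177  0.022 ] [0.167, 0.122, 0.166, 0.126]
cam in tool [ 0.08203512  0.00047558 -0.14319913] [[0.0, 1.0, -0.0], [-0.948, 0.0, -0.318], [-0.318, 0.0, 0.948]]
0 0.02 -0.035 [ 0.07651345  0.5611835   1.64911237  0.67223518  0.83136742 -0.03576252]
0 0.02 0.055 [ 0.15446622  0.43935531  1.86147193  0.73426593  0.72329663 -0.05349871]
0 0.1 -0.035 [4.37984476e-03 4.19835853e-01 1.66202674e+00 6.10463807e-01
 9.70478320e-01 2.77400254e-04]
0 0.1 0.055 [0.07283653 0.27447712 1.87523323 0.64013136 0.88122145 0.01000162]
0 0.2 -0.035 [-0.09290822  0.27016467  1.62603379  0.55556556  1.17437019  0.03188463]
0 0.2 0.055 [-0.04064204  0.09753405  1.83699293  0.56354132  1.11577812  0.0553276 ]
180 0.02 -0.035 None
180 0.02 0.055 None
180 0.1 -0.035 None
180 0.1 0.055 None
180 0.2 -0.035 None
180 0.2 0.055 None
```

Run:
```python
from h import *
from bench import env,kinematics,monitor,eyes
p=np.load('die.npy');Rd=dieR(p[3]);q=(Rd*R.from_euler('x',180,degrees=True)).as_quat()
env.reach(Rd.apply([-0.005,.0,.032+.17])+p[:3],q)
f=eyes.grab_frame('wrist');pickle.dump(f,open('w1.pkl','wb'))
print(monitor.sense()['clock'],monitor.sense()['contact_force'])
names=[(30,-59,32),(-30,-59,32),(-30,-11,32),(30,-11,32),(60,-85,32),(60,85,32),(-60,85,32),(-60,-85,32),(0,-35,68)]
for m in names: print(m,proj(f,Rd.apply(np.array(m)/1000)+p[:3]).round(1))
cv2.imwrite('pics/w1.png',cv2.resize(f['frame'][:,:,::-1],(800,500),interpolation=cv2.INTER_CUBIC))
```

```text
1.775 [ 0.64184147 -0.07958015 -0.26955267]
(30, -59, 32) [[374.9 151.7]]
(-30, -59, 32) [[371.4 206.5]]
(-30, -11, 32) [[327.7 206.4]]
(30, -11, 32) [[328.5 151.6]]
(60, -85, 32) [[402.7 121.8]]
(60, 85, 32) [[233.3 121.5]]
(-60, 85, 32) [[242.4 231.3]]
(-60, -85, 32) [[392.8 231.6]]
(0, -35, 68) [[354.6 189. ]]
```

View pics/w1.png

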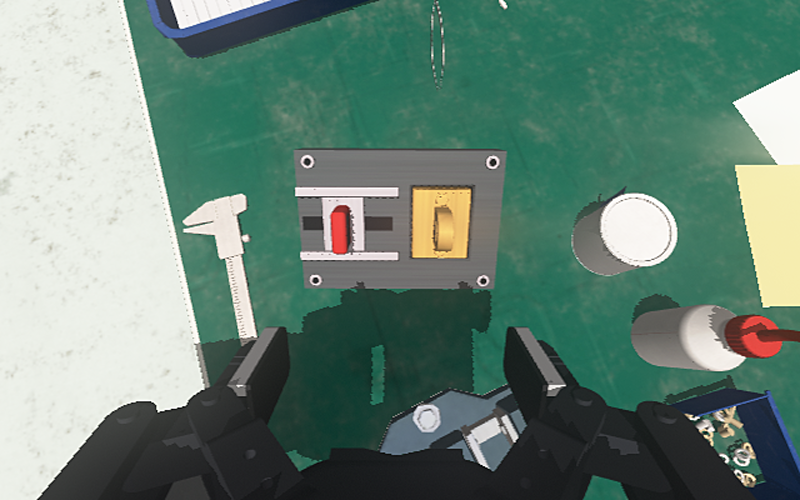

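Wrist view, in picture pixels: the casting is at (443,222) and the red grip at (341,229). Both are about 2 mm off the fit, so I'll look closer.

Run:
```python
from h import *
from bench import env,kinematics,monitor,eyes
p=np.load('die.npy');Rd=dieR(p[3]);q=(Rd*R.from_euler('x',180,degrees=True)).as_quat()
env.movel(Rd.apply([0,-.030,.032+.065])+p[:3],velocity=.15)
f=eyes.grab_frame('wrist');pickle.dump(f,open('w2.pkl','wb'))
print(monitor.sense()['clock'])
names=[(30,-59,32),(-30,-59,32),(-30,-11,32),(30,-11,32),(60,-85,32),(60,85,32),(-60,85,32),(-60,-85,32),(0,-35,68)]
for m in names: print(m,proj(f,Rd.apply(np.array(m)/1000)+p[:3]).round(1))
cv2.imwrite('pics/w2.png',cv2.resize(f['frame'][90:290,200:440,::-1],None,fx=3,fy=3,interpolation=cv2.INTER_CUBIC))
```

```text
2.7
(30, -59, 32) [[357.9 180.9]]
(-30, -59, 32) [[354.5 256.1]]
(-30, -11, 32) [[292.6 256.1]]
(30, -11, 32) [[290.5 180.9]]
(60, -85, 32) [[398.  138.1]]
(60, 85, 32) [[148.1 137.9]]
(-60, 85, 32) [[174.4 289.3]]
(-60, -85, 32) [[385.2 289.3]]
(0, -35, 68) [[325.1 241.2]]
```

View pics/w2.png

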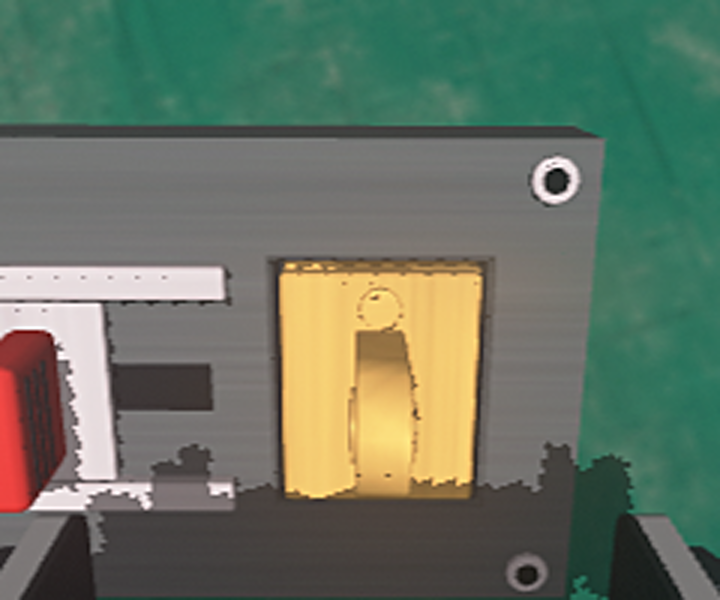

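The close view puts the casting base corners at crop (278,266), (483,268), (471,498) and (285,498). That is about 2 mm further toward die −y than the fit. The finger midpoint agrees with the tool axis, so I'll correct the pose, grasp and pull gently.

Run:
```python
from h import *
from bench import env,kinematics,monitor,eyes
p=np.load('die.npy');f=pickle.load(open('w2.pkl','rb'));yaw=p[3];Rd=dieR(yaw)
M=np.array([(30,-59,32),(30,-11,32),(-30,-11,32),(-30,-59,32),(60,-85,32)])/1000
O=np.array([(483,268),(278,266),(285,498),(471,498),(604,140)])/3+[200,90]-.33
g=lambda d:Rd.apply(M+[d[0],d[1],0])+p[:3]
s=least_squares(lambda d:(proj(f,g(d))-O).ravel(),[0,0]);print('shift',s.x,np.round(s.fun,1))
p[:3]+=Rd.apply([*s.x,0]);np.save('die2.npy',p)
n=Rd.apply([0,0,1])
T=lambda y,h:Rd.apply([0,y,.032+h])+p[:3]
def st(t):
    s=monitor.sense();print(t,round(s['clock'],2),'F',s['contact_force'].round(1),'Fn',round(float(s['contact_force']@n),1),'gap',round(s['finger_gap'],3),'gf',round(s['gripper_force'],1),'die',(Rd.inv().apply(s['position']-p[:3])*1000).round(1))
env.movel(T(-.035,.06));st('above')
hit=env.movel(T(-.035,.005),velocity=.05,guard=8);st(f'down {hit}')
if not hit:
    env.close_gripper(40);st('closed')
    hit=env.movel(T(-.035,.013),velocity=.01,guard=11);st(f'pull {hit}')
```

```text
shift [ 0.00112482 -0.00173116] [-0.3  0.4  0.5  1.   0.1 -0.9  0.1 -0.9 -0.3  0.1]
above 2.95 F [ 0.4 -0.3  0.6] Fn 0.6 gap 1.001 gf 0.0 die [  0.  -35.2  92.3]
down False 4.2 F [-0.5 -1.1  0.9] Fn 1.4 gap 0.998 gf 0.0 die [  0.1 -35.2  37.3]
closed 4.86 F [ 0.2 -0.5  0.9] Fn 1.0 gap 0.133 gf 39.5 die [  0.  -35.2  37.1]
pull False 5.81 F [ 0.2  0.5 -2.4] Fn -2.3 gap 0.135 gf 39.0 die [ -0.1 -35.   45. ]
```

It came 8 mm with only its own weight on the wrist, so it isn't caught. I'll lift it on and check.

Run:
```python
from h import *
from bench import env,kinematics,monitor,eyes
p=np.load('die2.npy');Rd=dieR(p[3]);n=Rd.apply([0,0,1])
T=lambda y,h:Rd.apply([0,y,.032+h])+p[:3]
def st(t):
    s=monitor.sense();print(t,round(s['clock'],2),'F',s['contact_force'].round(1),'gap',round(s['finger_gap'],3),'gf',round(s['gripper_force'],1),s['position'].round(4))
hit=env.movel(T(-.035,.07),velocity=.04,guard=10);st(f'lift {hit}')
if not hit:
    env.close_gripper(60)
    env.movel(T(-.035,.07)+[0,0,.07],velocity=.15);st('up')
    q=(R.from_euler('z',84,degrees=True)*R.from_euler('x',180,degrees=True)).as_quat()
    print(kinematics.ik([.568,-.121,.2],q),kinematics.ik([.568,-.121,.05],q))
    env.reach([.568,-.121,.16],q);env.hold(.3);st('over')
    f={n:eyes.grab_frame(n) for n in('side','top','wrist')};pickle.dump(f,open('f2.pkl','wb'))
    c=lambda n,x,y,w,h,s:cv2.resize(f[n]["frame"][y:y+h,x:x+w,::-1],(int(w*s),int(h*s)),interpolation=cv2.INTER_CUBIC)
    cv2.imwrite('pics/carry.png',np.hstack([c('side',230,160,150,180,2.8),c('wrist',180,100,280,300,1.3)[:390] if 0 else cv2.resize(f['wrist']['frame'][100:400,180:460,::-1],(370,504))]))
```

```text
lift False 7.38 F [ 0.2 -0.1 -1.3] gap 0.136 gf 39.0 [0.5535 0.2541 0.1269]
up 8.22 F [-0.8  0.7 -2.6] gap 0.131 gf 63.5 [0.5532 0.254  0.1962]
[-0.41151391  0.4595577   1.369862    0.          1.31217295 -0.30679416] [-0.41151391  0.62898922  1.52323148  0.          0.98937196 -0.30679416]
over 9.89 F [ 0.6 -0.8 -2.1] gap 0.125 gf 63.7 [ 0.5681 -0.1205  0.16  ]Traceback (most recent call last):
  File "<stdin>", line 16, in <module>
    return _nx.concatenate(arrs, 1, dtype=dtype, casting=casting)
           ~~~~~~~~~~~~~~~^^^^^^^^^^^^^^^^^^^^^^^^^^^^^^^^^^^^^^^
ValueError: all the input array dimensions except for the concatenation axis must match exactly, but along dimension 0, the array at index 0 has size 503 and the array at index 1 has size 504
```

Run:
```python
from h import *
f=pickle.load(open('f2.pkl','rb'))
cv2.imwrite('pics/carry.png',np.hstack([cv2.resize(f['side']['frame'][160:340,230:380,::-1],(420,504)),cv2.resize(f['wrist']['frame'][100:400,180:460,::-1],(370,504))]))
```

```text
(no output)
```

View pics/carry.png

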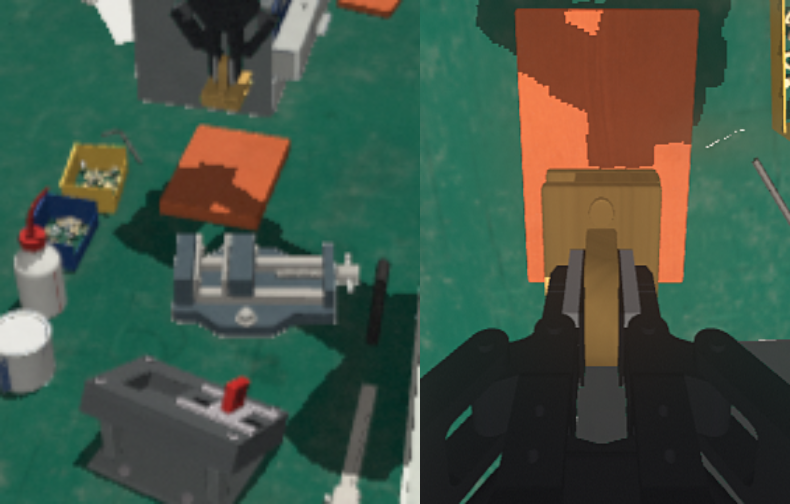

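The cavity is empty and the casting hangs upright in the fingers (right panel, about (600,230)) over the right orange block. Lowering it.

Run:
```python
from h import *
from bench import env,monitor,eyes
def st(t):
    s=monitor.sense();print(t,round(s['clock'],2),'F',s['contact_force'].round(1),'gap',round(s['finger_gap'],3),s['position'].round(4))
env.movel([.568,-.121,.062],velocity=.1,guard=12);env.hold(.3);st('low')
hit=env.movel([.568,-.121,.038],velocity=.01,guard=6);st(f'touch {hit}')
if hit:
    env.hold(.3);st('rest');env.release();st('open')
    env.movel([.568,-.121,.2],velocity=.12);env.hold(.5);st('away')
    f={n:eyes.grab_frame(n) for n in('side','wrist')}
    cv2.imwrite('pics/end.png',np.hstack([cv2.resize(f['side']['frame'][180:360,230:380,::-1],(420,504)),cv2.resize(f['wrist']['frame'][100:400,180:460,::-1],(370,504))]))
```

```text
low 11.47 F [-0.3 -1.2 -1.7] gap 0.129 [ 0.5681 -0.121   0.0623]
touch True 13.01 F [0.  0.1 5.8] gap 0.131 [ 0.568  -0.121   0.0457]
rest 13.31 F [-0.5  1.3  6. ] gap 0.128 [ 0.568  -0.121   0.0457]
open 14.02 F [-0.4  0.  -0.3] gap 1.004 [ 0.5674 -0.1208  0.0448]
away 15.96 F [ 0.1 -0.1 -0.3] gap 1.003 [ 0.568 -0.121  0.2  ]
```

View pics/end.png

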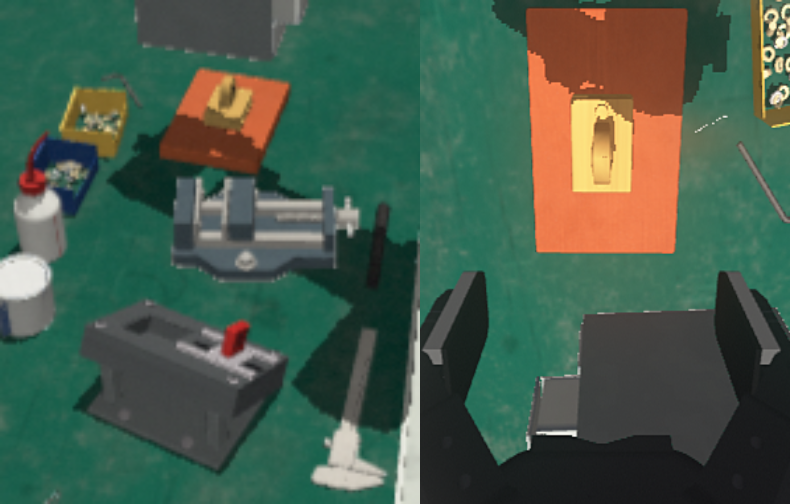

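The casting stands upright, near the middle of the orange block's top (right panel (602,145)). Nothing else has moved, and the gripper is clear.

```bash
python3 -c "
from bench import job;print(job.hand_in())"
```

```text
the job is handed in; nothing more can be done
None
```

The casting was not caught, so I left the catch alone; I lifted it out of the die, set it down upright on the orange block's top, and handed the job in after about 16 s of robot time.

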